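Sort the gauged parts into their trays, reject first

ROBOT

A 6-joint arm with a two-finger parallel gripper is mounted at the origin on the work surface. World frame = base frame: x ahead of the robot, y to its left, z up, the work surface at z = 0. Lengths are in m, angles in degrees, forces in N, time in s.
With the tool pointing down it reaches from about 0.3 to 0.75 m from the base axis. Payload 8.5 kg.
Tool frame: the origin (TCP) lies between the finger pads; the fingertips stand ahead of it and the grasp point (between the pads) lies 8 mm behind it (env.tcp_to_tips is the z of the fingertips in the tool frame, in m); z points along the fingers, x is the direction in which the jaws open and shut, and the axes are right-handed (so a half turn about z gives the same grasp; the last joint's range is limited). The gripper opens to 85 mm and grips with 20 to 120 N. Pads are 22 mm wide; open, the fingers measure 114 mm over their backs; the gripper's body (76 mm by 85 mm) begins 54 mm behind the grasp point. The pads swing forward as they close: fully open they stand 13 mm farther back than shut.
Start: joints at [58.768, 21.807, 74.336, -0, 83.858, -12.336], TCP at [0.178, 0.52, 0.242] pointing down, gripper open.
Joint ranges: [-178.18, 178.18], [-50.72, 133.34], [12.68, 142.11], [-81.47, 261.47], [9.98, 163.14], [-165.26, 165.26]. Speed limits (degrees/s): [136.94, 136.94, 180, 180, 180, 180].

INTERFACE

Orientations are given as a 3x3 rotation matrix whose columns are the frame's x, y, z axes.
In Python, from rig import observe, viewer, env gives the robot as it stands.
- The arm moves only by the tool jog_arm, never from a script. Its arguments are lists of equal length, an entry for each row: "dr": the turn, a rotation vector about the tool's x, y, z in rad, a list of three; "slide": the shift along the tool's x, y, z in m, a list of three; "gripper": the opening, from -1 (shut) to 1 (fully open), so that 0 is half open. In form: {"dr": [[rx, ry, rz], ...], "slide": [[dx, dy, dz], ...], "gripper": [gripper, ...]}. A call has exactly 10 rows; each row shifts and turns the commanded pose from where the row before left it, along the tool's axes as they then stand; what a row does not reach is not made up. A row lasts 1/10 s, in which the tool goes at most 50 mm and 8.59 degrees, less where a joint would pass 70% of its speed; a pose out of reach is approached as far as the arm can. A call is refused whole if a number of a shift passes 0.05 or a number of a turn 0.15, either way. A call with a gripper value outside its range is refused whole. The fingers move at their own pace and stop on an object; "force" is the grip in N (left out, the last holds). Time passes only in rows, so rows that do not move let the fingers close, or fill a call up. It gives the time, the measured TCP pose, the force and the opening at its end, in the units of the state.
- observe(): the state, without advancing time (a new reading comes with each control period).
- viewer.get_image(name): name is "scene" or "top" or "wrist"; returns a dict with "pixels" (384x512x3 uint8, blue, green, red), "camera_matrix" (3x3 intrinsics, pixels), "dist_coeffs" ([k1, k2, p1, p2, k3] as OpenCV has them; the pictures are not rectified), "R" (3x3) and "t" (3): a world point X has camera coordinates R X + t. Camera axes: x right, y down, z forward; pixel columns grow to the right and rows downward; lengths in m; the calibration is good to about 2 mm. A picture is of the moment at which its call begins. There is no depth.
- env.close_job(): hands the job in, once; it reports no verdict.
The state is a dict: "time_s": time; "q": joint angles; "qvel": joint speeds; "joint_efforts": joint torques, N m; "position": TCP position; "tool_rot": TCP orientation; "ft_force": force on the tool from outside, world axes, zero at the start; "wrist_torque": the same for the moment, N m; "grip_width": finger opening in m.
Only numpy, scipy, OpenCV 4.12 (cv2) and the standard library are available. Lean on these libraries where they do the work, as an engineer would, in place of code of your own. Each camera call takes 0.05 s, during which the arm holds its last target.

TASK

Sort the five turned parts on the inspection bench: first of all, before moving any other part, put the red-painted reject bush in the red tray; then put the two unpainted brass parts in the blue tray and the two steel parts in the yellow tray. Carry each part and set it down, do not drop it; each must end standing upright on the floor of its tray, right way up as it stood on the bench. Do not push or knock over the oil bottle or the caliper.

Things in the scene. Friction and masses are not known exactly. Their poses are not given: they have to be found in the camera images.
- reject_bush: The marked reject: brass flanged bush whose upper end (the top 15 mm and the top face) is painted red. Flange 50 mm diameter, 10 mm thick at the bottom; barrel 36 mm diameter; 55 mm high in all; 0.27 to 0.5 kg. Origin: centre of its underside on its axis; z along the axis, up as it stands. Round, so its yaw does not matter. Stands on the bench on its broad end.
- brass_bush: Brass flanged bush without paint, otherwise as the reject: flange 50 mm diameter, 10 mm thick at the bottom; barrel 36 mm diameter; 55 mm high in all; 0.27 to 0.5 kg. Origin: centre of its underside on its axis; z along the axis, up as it stands. Round, so its yaw does not matter. Stands on the bench on its broad end.
- brass_spacer: Plain brass spacer: straight cylinder 40 mm diameter, 55 mm high, with a dark line low round its side and a wide dark bore in its top; 0.25 to 0.47 kg. Origin: centre of its underside on its axis; z along the axis, up as it stands. Round, so its yaw does not matter. Stands on the bench on the end with the dark line, right way up.
- steel_spigot: Steel spigot: foot 46 mm diameter and 22 mm high, then a smooth pin 30 mm diameter up to 60 mm in all, with a dark groove near the top; 0.34 to 0.63 kg. Origin: centre of its underside on its axis; z along the axis, up as it stands. Round, so its yaw does not matter. Stands on the bench on its broad end.
- steel_pinion: Steel pinion: toothed wheel 52 mm over the teeth and 22 mm high at the bottom, then a hub 32 mm diameter up to 55 mm in all; 0.31 to 0.6 kg. Origin: centre of its underside on its axis; z along the axis, up as it stands. Round, so its yaw does not matter. Stands on the bench on its broad end.
- red_tray: Red plastic tray, open on top, fixed to the bench. Outside 130 (its x) by 170 (its y) by 25 mm high, walls and floor 4 mm thick. Origin: centre of its underside, on the bench; its y axis runs along the long side, z up.
- blue_tray: Blue plastic tray, open on top, fixed to the bench. Outside 130 (its x) by 170 (its y) by 25 mm high, walls and floor 4 mm thick. Origin: centre of its underside, on the bench; its y axis runs along the long side, z up.
- yellow_tray: Yellow plastic tray, open on top, fixed to the bench. Outside 130 (its x) by 170 (its y) by 25 mm high, walls and floor 4 mm thick. Origin: centre of its underside, on the bench; its y axis runs along the long side, z up.
- oil_bottle: Bystander: white plastic bottle with red cap and yellow label, 56 mm diameter, 150 mm high, standing loose at one side of the work. Origin: centre of its underside.
- caliper: Bystander: caliper with a black display, lying flat and loose at the other side of the work, 150 mm long (its x), jaws reaching 43 mm to its -y, 13 mm thick. Origin: on the underside, middle of its beam.
Not all that is in view belongs to the job. Leave any green look-alike of the brass_spacer alone. What is shaped like the steel_spigot but purple is not meant.

How it is judged:
By the outcome, as a careful person would: the job done as asked, in the order asked, and still so for the second after the job is handed in, with the robot touching nothing.
It also fails if it takes over 112 s, if anything falls off the work surface, if the arm or the gripper's body presses on something with over 40 N, if the wrist force passes 120 N, or if a joint passes its speed limit or range.

## Working session

There is one attempt and no reset: what is moved stays moved. The work goes in short steps, Python scripts to look and compute and a tool call to move; the robot and the scene stay as the last step left them, time stands still between calls to the robot, and variables do not carry over. Pictures are saved under pics/ and viewed, and the job is handed in when it is done.

Besides the shell and the picture viewer there is one more tool, called as name(argument=value, ...), one argument or row to a line, values as JSON. jog_arm: Moves the arm, as the interface text tells. Its arguments: {"type":"object","properties":{"dr":{"type":"array","items":{"type":"array","items":{"type":"number"}}},"slide":{"type":"array","items":{"type":"array","items":{"type":"number"}}},"gripper":{"type":"array","items":{"type":"number"}},"force":{"type":"number"}},"required":["dr","slide","gripper"]}

```bash
ls; mkdir -p pics; python3 - <<'E'
from rig import observe, viewer, env
import cv2
s=observe(); print({k:s[k] for k in s}); print(env.tcp_to_tips)
for n in ("scene","top","wrist"):
    d=viewer.get_image(n); cv2.imwrite(f"pics/{n}0.png",d["pixels"]); print(n,d["R"],d["t"],d["camera_matrix"],d["dist_coeffs"])
E
```

```text
pics
{'time_s': 0.0, 'q': array([ 5.87677218e+01,  2.18403425e+01,  7.43827769e+01,  6.82092593e-04,
        8.38619162e+01, -1.23355828e+01]), 'qvel': array([-0.08854777,  0.06717406,  0.01381621, -0.02734691, -0.00561709,
       -0.01755193]), 'joint_efforts': array([-9.95733317e-04, -4.48457515e+01, -2.31281018e+01, -2.60815359e-04,
        4.78827264e-03,  1.37471193e-05]), 'position': array([0.17797326, 0.52011251, 0.2417295 ]), 'tool_rot': array([[ 3.23863499e-01,  9.46103497e-01, -7.79666796e-04],
       [ 9.46102711e-01, -3.23864270e-01, -1.26291965e-03],
       [-1.44735891e-03, -3.28631293e-04, -9.99998899e-01]]), 'ft_force': array([-0.06674402,  0.39217932, -0.25653111]), 'wrist_torque': array([-0.00182434,  0.01444174, -0.03887497]), 'grip_width': 0.08509431480684812}
0.011
scene [[-0.12840036  0.99169836  0.00690761]
 [ 0.72282545  0.09835232 -0.68399576]
 [-0.67899685 -0.0828323  -0.72945328]] [ 0.04048408 -0.32871537  1.34191436] [[383.93454862   0.         262.9727113 ]
 [  0.         383.93454862 187.07218716]
 [  0.           0.           1.        ]] [0.04495678 0.         0.         0.         0.        ]
top [[ 0.01035632 -0.9995829  -0.02695873]
 [-0.99217889 -0.00691828 -0.12463224]
 [ 0.12439375  0.02803861 -0.9918367 ]] [0.01243255 0.47985141 1.26809393] [[390.24384589   0.         253.4631819 ]
 [  0.         390.24384589 190.35326588]
 [  0.           0.           1.        ]] [0.00646442 0.         0.         0.         0.        ]
wrist [[ 3.23320363e-01  9.46289549e-01 -1.78580019e-04]
 [ 9.13391666e-01 -3.12030749e-01  2.61443064e-01]
 [ 2.47345117e-01 -8.46929800e-02 -9.65218883e-01]] [-0.54985882 -0.03403955  0.37890802] [[301.20216867   0.         256.45476939]
 [  0.         301.20216867 187.0193464 ]
 [  0.           0.           1.        ]] [0.01704806 0.         0.         0.         0.        ]
```

View pics/top0.png

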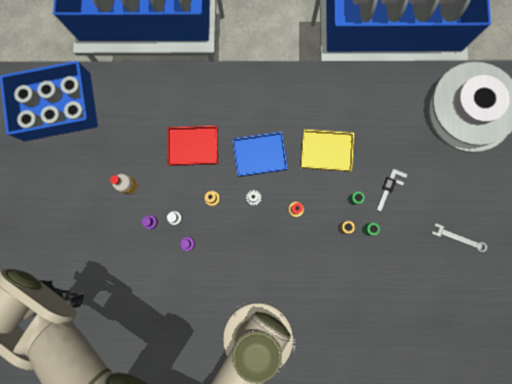

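View pics/scene0.png

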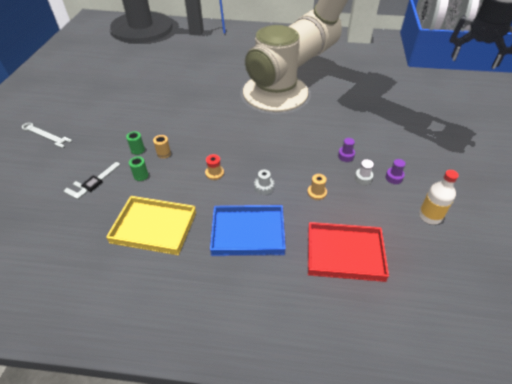

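View pics/wrist0.png

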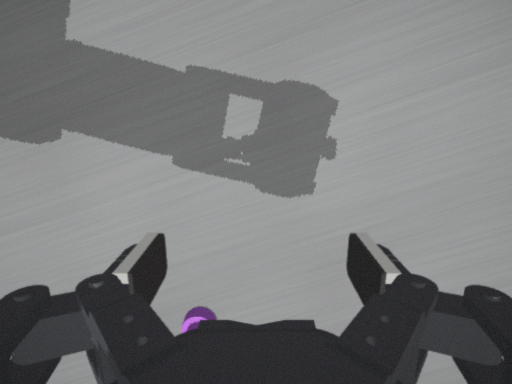

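Top view: the reject (red ring) is at about (297,209). Bush (212,198), pinion (254,198), spigot (174,218) and spacer (348,227). Green look-alikes are at (358,198) and (373,229), purple ones at (149,222) and (187,243). I'll confirm each in enlarged crops.

```bash
python3 - <<'E'
import cv2
t=cv2.imread("pics/top0.png"); s=cv2.imread("pics/scene0.png")
cv2.imwrite("pics/tc1.png",cv2.resize(t[115:255,100:260],None,fx=5,fy=5,interpolation=cv2.INTER_CUBIC)[:600])
cv2.imwrite("pics/tc2.png",cv2.resize(t[120:240,240:400],None,fx=5,fy=5,interpolation=cv2.INTER_CUBIC))
cv2.imwrite("pics/sc1.png",cv2.resize(s[120:260,100:260],None,fx=5,fy=5,interpolation=cv2.INTER_CUBIC)[:600])
cv2.imwrite("pics/sc2.png",cv2.resize(s[130:250,240:400],None,fx=5,fy=5,interpolation=cv2.INTER_CUBIC))
E
```

```text
(no output)
```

View pics/tc1.png

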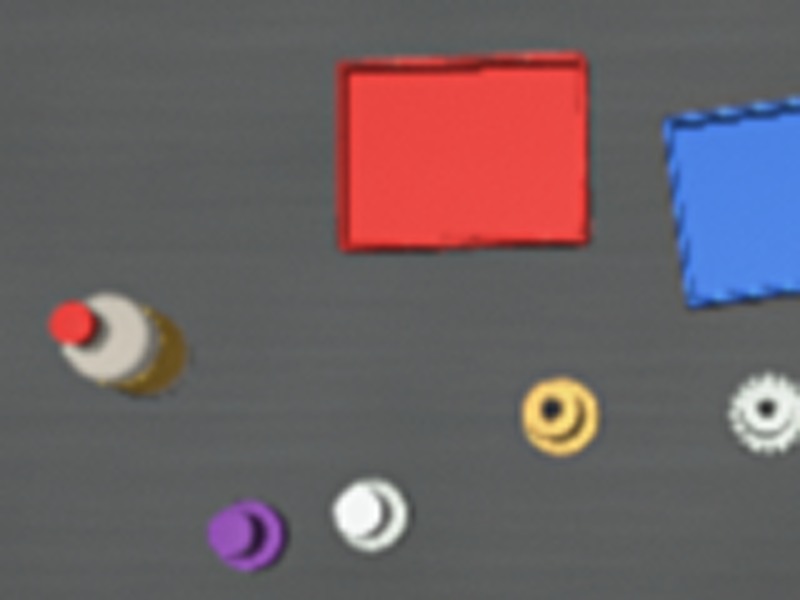

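View pics/tc2.png

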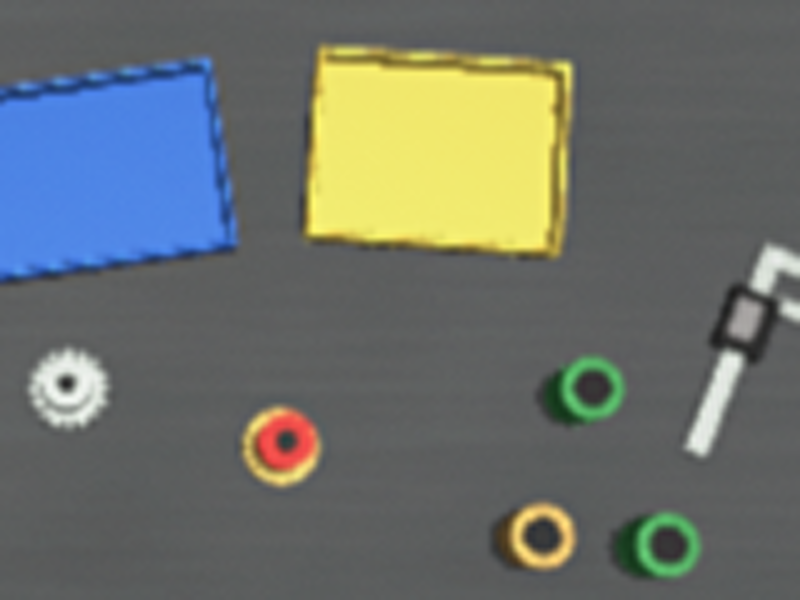

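View pics/sc1.png

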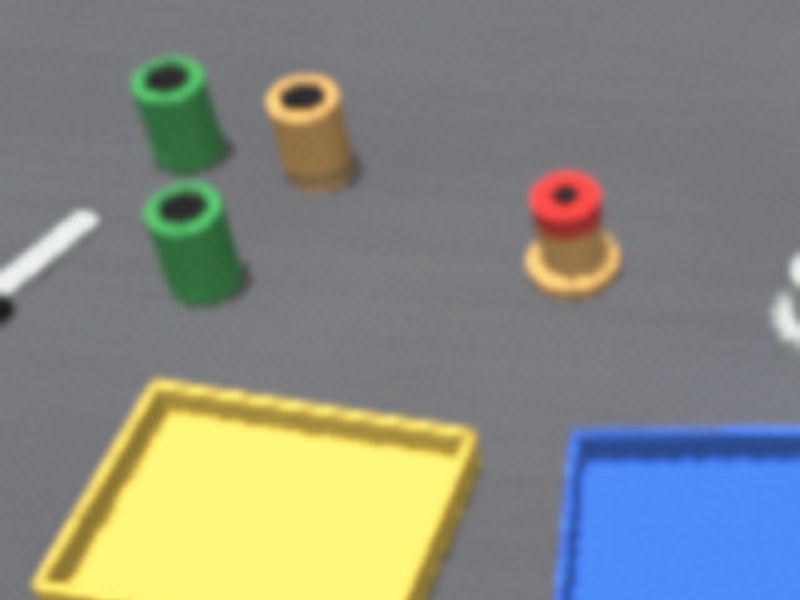

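View pics/sc2.png

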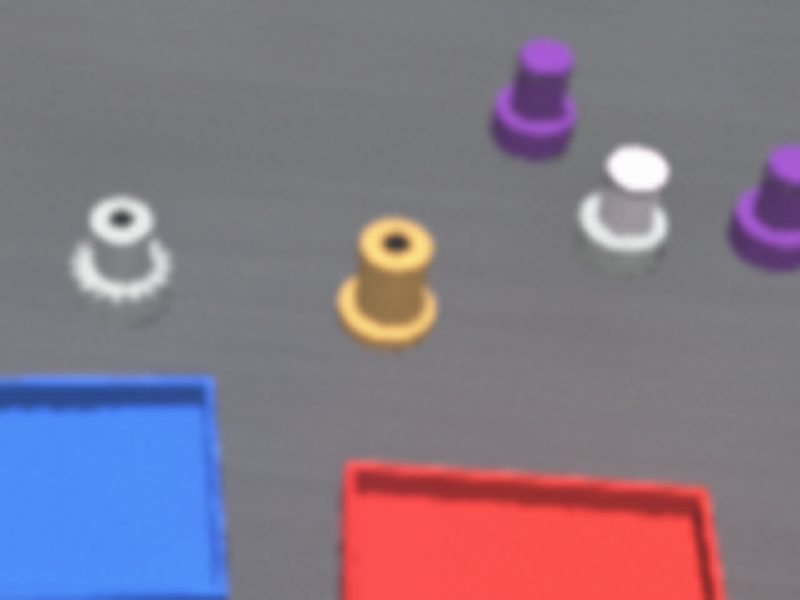

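```bash
cat > h.py <<'E'
import numpy as np, cv2
from rig import observe, viewer, env
import json
def load(n): 
    d=viewer.get_image(n); return d
def onplane(d,uv,z):
    p=cv2.undistortPoints(np.array([[uv]],float),np.array(d["camera_matrix"]),np.array(d["dist_coeffs"]))[0,0]
    R=np.array(d["R"]);t=np.array(d["t"]); c=-R.T@t; r=R.T@np.array([p[0],p[1],1]); return c+(z-c[2])/r[2]*r
def proj(d,X):
    R=np.array(d["R"]); return cv2.projectPoints(np.atleast_2d(np.array(X,float)),cv2.Rodrigues(R)[0],np.array(d["t"]),np.array(d["camera_matrix"]),np.array(d["dist_coeffs"]))[0][:,0]
def cr(x,y,f,u,v): return ((u+.5)/f-.5+x,(v+.5)/f-.5+y)
E
python3 - <<'E'
from h import *
T=load("top");S=load("scene")
np.set_printoptions(precision=4,suppress=True)
top=dict(reject=(240,120,287,441,.055),bush=(100,115,552,409,.055),spacer=(240,120,543,536,.055),spigot=(100,115,358,511,.06),pinion=(240,120,67,383,.055),g1=(240,120,592,388,.055),g2=(240,120,668,545,.055),p1=(100,115,230,532,.06),bottle=(100,115,73,323,.15))
sc=dict(reject=(100,120,565,195),bush=(240,130,396,243),spacer=(100,120,303,97),spigot=(240,130,637,168),pinion=(240,130,122,219),g1=(100,120,184,207),g2=(100,120,168,78))
for k,(x,y,u,v,z) in top.items():
    o=onplane(T,cr(x,y,5,u,v),z)[:2]
    s=""
    if k in sc:
        x,y,u,v=sc[k]; s=onplane(S,cr(x,y,5,u,v),z)[:2]
    print(k,o,s,np.hypot(*o))
print("p2",onplane(T,(186,243),.06))
tr=dict(red=[(100,115,*p) for p in [(337,62),(587,52),(591,240),(341,250)]],
blue=[(100,115,665,118),(240,120,210,58),(240,120,237,247),(100,115,687,308)],
yellow=[(240,120,*p) for p in [(320,45),(573,63),(561,257),(303,238)]])
for k,c in tr.items():
    P=np.array([onplane(T,cr(x,y,5,u,v),.025)[:2] for x,y,u,v in c])
    d=(P[0]+P[3]-P[1]-P[2]); print(k,P.mean(0),"yaw of y",np.degrees(np.arctan2(-d[0],d[1])),[np.linalg.norm(P[i]-P[(i+1)%4]).round(3) for i in range(4)]); print(P)
print(observe()['time_s'])
E
```

```text
reject [ 0.4207 -0.1256] [ 0.4182 -0.1229] 0.4390622851754012
bush [0.4557 0.1577] [0.4536 0.1611] 0.4822313188724286
spacer [ 0.3611 -0.2888] [ 0.359  -0.2856] 0.4624031917028633
spigot [0.3878 0.2815] [0.386  0.2844] 0.47915895230968303
pinion [0.4574 0.0172] [0.4552 0.0204] 0.45773718433430133
g1 [ 0.4567 -0.3222] [ 0.455  -0.3194] 0.5588836981111716
g2 [ 0.3561 -0.368 ] [ 0.3536 -0.3654] 0.5121384270839312
p1 [0.3735 0.3644]  0.5217625809043558
bottle [0.4961 0.4392]  0.6625720006254323
p2 [0.3042 0.2306 0.06  ]
red [0.6356 0.2264] yaw of y 2.5613790313001923 [np.float64(0.172), np.float64(0.131), np.float64(0.17), np.float64(0.131)]
[[0.6973 0.3156]
 [0.7048 0.1438]
 [0.574  0.1383]
 [0.5663 0.3079]]
blue [ 0.6059 -0.0024] yaw of y 8.575643588788438 [np.float64(0.168), np.float64(0.132), np.float64(0.17), np.float64(0.132)]
[[ 0.6587  0.0896]
 [ 0.6836 -0.0768]
 [ 0.5534 -0.0951]
 [ 0.5279  0.0726]]
yellow [ 0.6203 -0.2308] yaw of y -4.036087640299364 [np.float64(0.171), np.float64(0.133), np.float64(0.172), np.float64(0.134)]
[[ 0.6929 -0.1513]
 [ 0.6807 -0.3216]
 [ 0.5477 -0.3108]
 [ 0.5597 -0.1393]]
0.25
```

Both cameras agree to about 3 mm, and tray sizes fit (130x170). The reject is the only red-topped bush at (297,209) top / (213,158) scene. First, turn the tool so its x runs along world x.

jog_arm(
  dr=[
    [0,0,0.138],
    [0,0,0.138],
    [0,0,0.138],
    [0,0,0.138],
    [0,0,0.138],
    [0,0,0.138],
    [0,0,0.138],
    [0,0,0.138],
    [0,0,0.137],
    [0,0,0],
  ],
  slide=[
    [0,0,0],
    [0,0,0],
    [0,0,0],
    [0,0,0],
    [0,0,0],
    [0,0,0],
    [0,0,0],
    [0,0,0],
    [0,0,0],
    [0,0,0],
  ],
  gripper=[1,1,1,1,1,1,1,1,1,1],
  force=70,
)

```text
time_s: 1.25
position: [0.1781, 0.5203, 0.2422]
tool_rot: [[1.0, -0.001, -0.0], [-0.001, -1.0, -0.0], [-0.0, 0.0, -1.0]]
ft_force: [-0.4, -0.2, 0.2]
grip_width: 0.0856
```

jog_arm(
  dr=[
    [0,0,0],
    [0,0,0],
    [0,0,0],
    [0,0,0],
    [0,0,0],
    [0,0,0],
    [0,0,0],
    [0,0,0],
    [0,0,0],
    [0,0,0],
  ],
  slide=[
    [0.02,0.04,0],
    [0.02,0.04,0],
    [0.02,0.04,0],
    [0.02,0.04,0],
    [0.02,0.04,0],
    [0.02,0.04,0],
    [0.02,0.04,0],
    [0.02,0.04,0],
    [0.02,0.04,0],
    [0.02,0.04,0],
  ],
  gripper=[1,1,1,1,1,1,1,1,1,1],
)

```text
time_s: 2.25
position: [0.3786, 0.1186, 0.2425]
tool_rot: [[1.0, 0.004, 0.001], [0.004, -1.0, 0.0], [0.001, -0.0, -1.0]]
ft_force: [0.7, 0.5, 0.3]
grip_width: 0.0851
```

jog_arm(
  dr=[
    [0,0,0],
    [0,0,0],
    [0,0,0],
    [0,0,0],
    [0,0,0],
    [0,0,0],
    [0,0,0],
    [0,0,0],
    [0,0,0],
    [0,0,0],
  ],
  slide=[
    [0.01,0.04,0],
    [0.01,0.04,0],
    [0.01,0.04,0],
    [0.01,0.04,0],
    [0.002,0.04,0.02],
    [0,0.044,0.03],
    [0,0,0.03],
    [0,0,0.032],
    [0,0,0],
    [0,0,0],
  ],
  gripper=[1,1,1,1,1,1,1,1,1,1],
)

```text
time_s: 3.25
position: [0.4204, -0.121, 0.1328]
tool_rot: [[1.0, 0.002, -0.0], [0.002, -1.0, 0.0], [-0.0, -0.0, -1.0]]
ft_force: [0.6, -0.3, 0.1]
grip_width: 0.0857
```

```bash
python3 - <<'E'
from h import *
d=load("wrist"); cv2.imwrite("pics/w1.png",d["pixels"])
s=observe(); print(s["position"])
for X in [(.4195,-.124,.055),(.4195,-.124,0.01)]: print(proj(d,[X]))
E
```

```text
[ 0.42078643 -0.12114823  0.13347122]
[[255.55112082 203.26241951]]
[[255.72602172 187.2277202 ]]
```

View pics/w1.png

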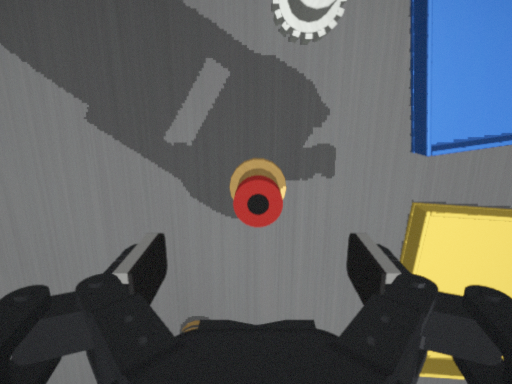

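The red-topped bush shows at (258,204), within 3 px of the prediction. Descend, close, lift.

jog_arm(
  dr=[
    [0,0,0],
    [0,0,0],
    [0,0,0],
    [0,0,0],
    [0,0,0],
    [0,0,0],
    [0,0,0],
    [0,0,0],
    [0,0,0],
    [0,0,0],
  ],
  slide=[
    [0,0.003,0.02],
    [0,0,0.03],
    [0,0,0.03],
    [0,0,0.02],
    [0,0,0.006],
    [0,0,0],
    [0,0,0],
    [0,0,0],
    [0,0,0],
    [0,0,0],
  ],
  gripper=[1,1,1,1,1,1,0,-1,-1,-1],
  force=70,
)

```text
time_s: 4.3
position: [0.4206, -0.1242, 0.0271]
tool_rot: [[1.0, 0.0, 0.002], [0.0, -1.0, -0.001], [0.002, 0.001, -1.0]]
ft_force: [0.2, 0.4, 6.3]
grip_width: 0.0347
```

jog_arm(
  dr=[
    [0,0,0],
    [0,0,0],
    [0,0,0],
    [0,0,0],
    [0,0,0],
    [0,0,0],
    [0,0,0],
    [0,0,0],
    [0,0,0],
    [0,0,0],
  ],
  slide=[
    [0,0,0],
    [0,0,0],
    [0,0,0],
    [0,0,0],
    [0,0,-0.01],
    [0,0,-0.02],
    [0,0,-0.03],
    [0,0,-0.03],
    [0,0,0],
    [0,0,0],
  ],
  gripper=[-1,-1,-1,-1,-1,-1,-1,-1,-1,-1],
)

```text
time_s: 5.3
position: [0.4198, -0.1238, 0.1162]
tool_rot: [[1.0, 0.0, 0.0], [0.0, -1.0, -0.0], [0.0, 0.0, -1.0]]
ft_force: [0.3, -0.1, -3.5]
grip_width: 0.0348
```

```bash
python3 - <<'E'
from h import *
d=load("wrist"); cv2.imwrite("pics/w2.png",d["pixels"])
s=observe(); print(s["position"],s["ft_force"],s["grip_width"])
E
```

```text
[ 0.41948081 -0.12360977  0.11546675] [-0.27404557 -0.07494118 -3.20056675] 0.03453095835453005
```

View pics/w2.png

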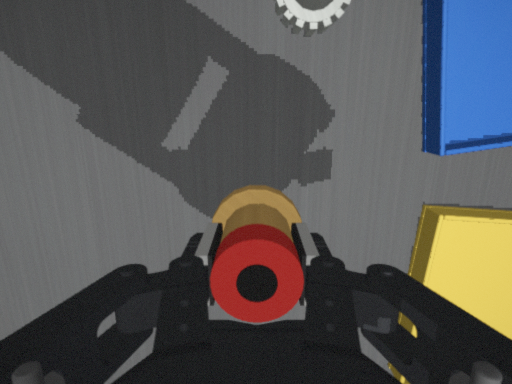

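Reject held upright. Move over the red tray.

jog_arm(
  dr=[
    [0,0,0],
    [0,0,0],
    [0,0,0],
    [0,0,0],
    [0,0,0],
    [0,0,0],
    [0,0,0],
    [0,0,0],
    [0,0,0],
    [0,0,0],
  ],
  slide=[
    [0.015,-0.02,-0.01],
    [0.02,-0.035,0],
    [0.025,-0.04,0],
    [0.025,-0.04,0],
    [0.025,-0.04,0],
    [0.025,-0.04,0],
    [0.025,-0.04,0],
    [0.025,-0.04,0],
    [0.02,-0.037,0],
    [0.01,-0.02,0],
  ],
  gripper=[-1,-1,-1,-1,-1,-1,-1,-1,-1,-1],
)

```text
time_s: 6.35
position: [0.6352, 0.2309, 0.1231]
tool_rot: [[1.0, 0.002, -0.004], [0.002, -1.0, -0.0], [-0.004, 0.0, -1.0]]
ft_force: [-0.3, -1.4, -3.1]
grip_width: 0.0345
```

jog_arm(
  dr=[
    [0,0,0],
    [0,0,0],
    [0,0,0],
    [0,0,0],
    [0,0,0],
    [0,0,0],
    [0,0,0],
    [0,0,0],
    [0,0,0],
    [0,0,0],
  ],
  slide=[
    [0,0,0],
    [0,0,0],
    [0,0,0],
    [0,0,0.02],
    [0,0,0.025],
    [0,0,0.02],
    [0,0,0.01],
    [0,0,0.005],
    [0,0,0],
    [0,0,0],
  ],
  gripper=[-1,-1,-1,-1,-1,-1,-1,-1,-1,-1],
)

```text
time_s: 7.35
position: [0.6356, 0.2279, 0.0472]
tool_rot: [[1.0, -0.0, 0.002], [-0.0, -1.0, 0.0], [0.002, -0.0, -1.0]]
ft_force: [0.7, -0.5, -3.0]
grip_width: 0.0347
```

```bash
python3 - <<'E'
from h import *
d=load("scene"); cv2.imwrite("pics/s3.png",cv2.resize(d["pixels"][170:300,200:420],None,fx=3.6,fy=3.6,interpolation=2))
for i in range(3):
  s=observe(); print(s["position"],s["ft_force"],s["grip_width"])
E
```

```text
[0.63562254 0.22803372 0.04730824] [ 0.49307509 -0.59891789 -3.00227585] 0.034932165698729714
[0.63562254 0.22803372 0.04730824] [ 0.49307509 -0.59891789 -3.00227585] 0.034932165698729714
[0.63562254 0.22803372 0.04730824] [ 0.49307509 -0.59891789 -3.00227585] 0.034932165698729714
```

View pics/s3.png

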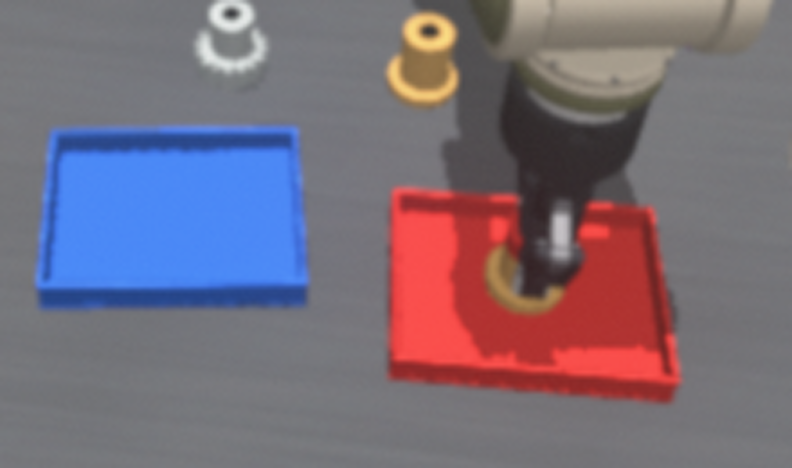

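Centered in the red tray. Lower to the floor with slow last steps.

jog_arm(
  dr=[
    [0,0,0],
    [0,0,0],
    [0,0,0],
    [0,0,0],
    [0,0,0],
    [0,0,0],
    [0,0,0],
    [0,0,0],
    [0,0,0],
    [0,0,0],
  ],
  slide=[
    [0,0,0.006],
    [0,0,0.004],
    [0,0,0.002],
    [0,0,0.001],
    [0,0,0.001],
    [0,0,0.001],
    [0,0,0.0005],
    [0,0,0.0005],
    [0,0,0],
    [0,0,0],
  ],
  gripper=[-1,-1,-1,-1,-1,-1,-1,-1,-1,-1],
)

```text
time_s: 8.4
position: [0.6352, 0.2281, 0.0312]
tool_rot: [[1.0, 0.0, 0.001], [0.0, -1.0, 0.0], [0.001, -0.0, -1.0]]
ft_force: [-2.9, -0.1, 5.7]
grip_width: 0.0346
```

Contact felt. Release and lift.

jog_arm(
  dr=[
    [0,0,0],
    [0,0,0],
    [0,0,0],
    [0,0,0],
    [0,0,0],
    [0,0,0],
    [0,0,0],
    [0,0,0],
    [0,0,0],
    [0,0,0],
  ],
  slide=[
    [0,0,0],
    [0,0,0],
    [0,0,0],
    [0,0,0],
    [0,0,0],
    [0,0,-0.01],
    [0,0,-0.02],
    [0,0,-0.03],
    [0,0,-0.03],
    [0,0,-0.03],
  ],
  gripper=[0.1,0.4,0.4,0.4,0.4,0.4,0.4,0.4,0.4,0.4],
)

```text
time_s: 9.4
position: [0.635, 0.228, 0.1522]
tool_rot: [[1.0, 0.0, 0.001], [0.0, -1.0, 0.0], [0.001, -0.0, -1.0]]
ft_force: [-0.3, 0.3, 0.6]
grip_width: 0.0597
```

```bash
python3 - <<'E'
from h import *
d=load("wrist"); cv2.imwrite("pics/w4.png",d["pixels"])
s=observe(); print(s["position"],s["grip_width"])
E
```

```text
[0.63685892 0.2284236  0.15806007] 0.06000429110457338
```

View pics/w4.png

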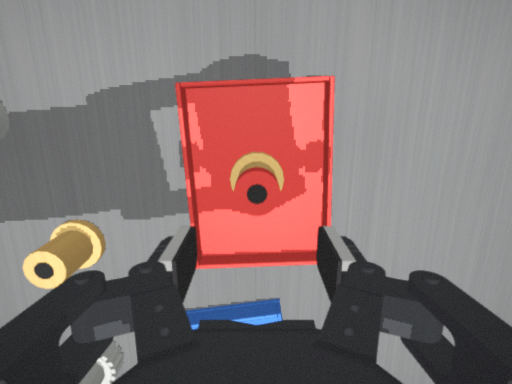

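Reject stands upright in the red tray (top at 257,193). Next the brass bush.

jog_arm(
  dr=[
    [0,0,0],
    [0,0,0],
    [0,0,0],
    [0,0,0],
    [0,0,0],
    [0,0,0],
    [0,0,0],
    [0,0,0],
    [0,0,0],
    [0,0,0],
  ],
  slide=[
    [-0.02,0.009,0],
    [-0.04,0.015,0],
    [-0.04,0.015,0],
    [-0.04,0.015,0],
    [-0.03,0.01,0.01],
    [-0.01,0.005,0.02],
    [0,0,0],
    [0,0,0],
    [0,0,0],
    [0,0,0],
  ],
  gripper=[0.4,0.4,1,1,1,1,1,1,1,1],
)

```text
time_s: 10.45
position: [0.4561, 0.1593, 0.1207]
tool_rot: [[1.0, 0.0, 0.002], [0.0, -1.0, 0.0], [0.002, -0.0, -1.0]]
ft_force: [0.2, -0.4, 0.1]
grip_width: 0.0857
```

```bash
python3 - <<'E'
from h import *
d=load("wrist"); cv2.imwrite("pics/w5.png",d["pixels"])
s=observe(); print(s["position"],s["grip_width"])
print(proj(d,[(.4547,.1594,.055)]))
E
```

```text
[0.45588506 0.15922705 0.12056515] 0.08538798327909781
[[254.55291914 204.46697614]]
```

View pics/w5.png

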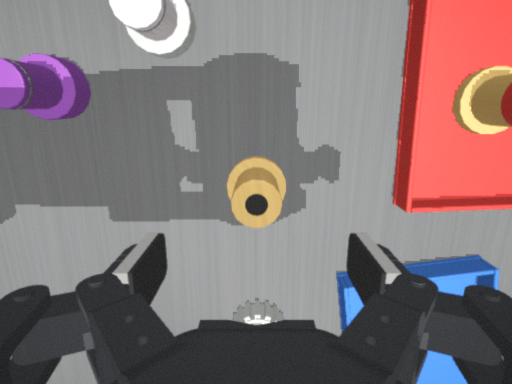

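Bush bore at (257,204), as predicted. Grasp and lift.

jog_arm(
  dr=[
    [0,0,0],
    [0,0,0],
    [0,0,0],
    [0,0,0],
    [0,0,0],
    [0,0,0],
    [0,0,0],
    [0,0,0],
    [0,0,0],
    [0,0,0],
  ],
  slide=[
    [0,0,0.02],
    [0,0,0.03],
    [0,0,0.025],
    [0,0,0.013],
    [0,0,0.006],
    [0,0,0],
    [0,0,0],
    [0,0,0],
    [0,0,0],
    [0,0,0],
  ],
  gripper=[1,1,1,1,1,1,0,-1,-1,-1],
)

```text
time_s: 11.5
position: [0.4555, 0.1591, 0.027]
tool_rot: [[1.0, 0.0, 0.002], [0.0, -1.0, 0.0], [0.002, -0.0, -1.0]]
ft_force: [0.6, 0.1, 2.6]
grip_width: 0.0346
```

jog_arm(
  dr=[
    [0,0,0],
    [0,0,0],
    [0,0,0],
    [0,0,0],
    [0,0,0],
    [0,0,0],
    [0,0,0],
    [0,0,0],
    [0,0,0],
    [0,0,0],
  ],
  slide=[
    [0,0,0],
    [0,0,0],
    [0,0,0],
    [0,0,0],
    [0,0,-0.01],
    [0,0,-0.02],
    [0,0,-0.03],
    [0,0,-0.03],
    [0,0,-0.01],
    [0,0,0],
  ],
  gripper=[-1,-1,-1,-1,-1,-1,-1,-1,-1,-1],
)

```text
time_s: 12.5
position: [0.4554, 0.1591, 0.1271]
tool_rot: [[1.0, 0.0, 0.002], [0.0, -1.0, 0.0], [0.002, -0.0, -1.0]]
ft_force: [-0.2, -0.5, -3.9]
grip_width: 0.0346
```

jog_arm(
  dr=[
    [0,0,0],
    [0,0,0],
    [0,0,0],
    [0,0,0],
    [0,0,0],
    [0,0,0],
    [0,0,0],
    [0,0,0],
    [0,0,0],
    [0,0,0],
  ],
  slide=[
    [0.02,0.02,0],
    [0.0335,0.03,0],
    [0.04,0.03,0],
    [0.03,0.025,0],
    [0.02,0.015,0],
    [0,0,0],
    [0,0,0.02],
    [0,0,0.03],
    [0,0,0.02],
    [0,0,0.01],
  ],
  gripper=[-1,-1,-1,-1,-1,-1,-1,-1,-1,-1],
)

```text
time_s: 13.5
position: [0.5964, 0.0398, 0.0429]
tool_rot: [[1.0, 0.0, -0.006], [0.0, -1.0, 0.001], [-0.006, -0.001, -1.0]]
ft_force: [-0.6, -0.6, -3.1]
grip_width: 0.0348
```

```bash
python3 - <<'E'
from h import *
d=load("scene"); cv2.imwrite("pics/s6.png",cv2.resize(d["pixels"][170:300,200:420],None,fx=3.6,fy=3.6,interpolation=2))
s=observe(); print(s["position"],s["ft_force"],s["grip_width"])
E
```

```text
[0.59649476 0.03969669 0.04255864] [-0.82315279 -0.53872399 -4.5460743 ] 0.03466037499765924
```

View pics/s6.png

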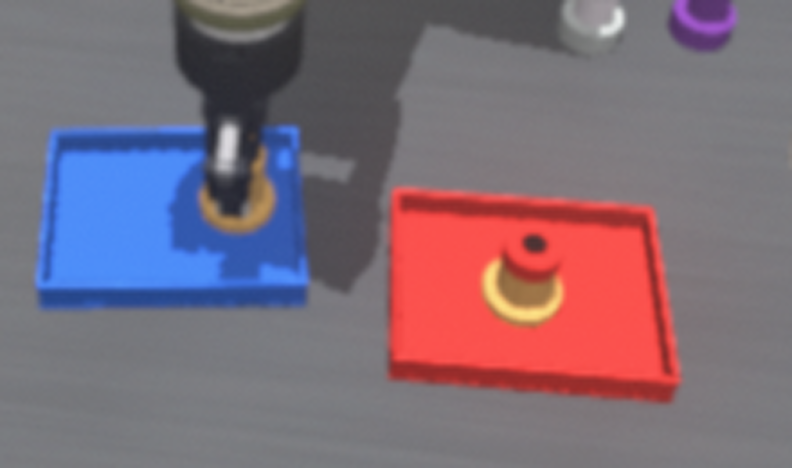

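jog_arm(
  dr=[
    [0,0,0],
    [0,0,0],
    [0,0,0],
    [0,0,0],
    [0,0,0],
    [0,0,0],
    [0,0,0],
    [0,0,0],
    [0,0,0],
    [0,0,0],
  ],
  slide=[
    [0,0,0],
    [0,0,0],
    [0.001,0,0.003],
    [0.001,0,0.003],
    [0,0,0.002],
    [0,0,0],
    [0,0,0],
    [0,0,0],
    [0,0,0],
    [0,0,0],
  ],
  gripper=[-1,-1,-1,-1,-1,-1,-1,-1,-1,-1],
)

```text
time_s: 14.55
position: [0.6007, 0.039, 0.0382]
tool_rot: [[1.0, 0.0, 0.0], [0.0, -1.0, -0.0], [0.0, 0.0, -1.0]]
ft_force: [-0.9, 0.3, -3.4]
grip_width: 0.0344
```

Settled at 0.038; the floor is expected at 0.031.

jog_arm(
  dr=[
    [0,0,0],
    [0,0,0],
    [0,0,0],
    [0,0,0],
    [0,0,0],
    [0,0,0],
    [0,0,0],
    [0,0,0],
    [0,0,0],
    [0,0,0],
  ],
  slide=[
    [0,0,0.002],
    [0,0,0.002],
    [0,0,0.001],
    [0,0,0.001],
    [0,0,0.0008],
    [0,0,0.0007],
    [0,0,0],
    [0,0,0],
    [0,0,0],
    [0,0,0],
  ],
  gripper=[-1,-1,-1,-1,-1,-1,-1,-1,-1,-1],
)

```text
time_s: 15.55
position: [0.6006, 0.039, 0.031]
tool_rot: [[1.0, 0.0, 0.0], [0.0, -1.0, -0.0], [0.0, 0.0, -1.0]]
ft_force: [-4.3, -0.3, 5.7]
grip_width: 0.0344
```

jog_arm(
  dr=[
    [0,0,0],
    [0,0,0],
    [0,0,0],
    [0,0,0],
    [0,0,0],
    [0,0,0],
    [0,0,0],
    [0,0,0],
    [0,0,0],
    [0,0,0],
  ],
  slide=[
    [0,0,0],
    [0,0,0],
    [0,0,0],
    [0,0,0],
    [0,0,0],
    [0,0,-0.01],
    [0,0,-0.02],
    [0,0,-0.03],
    [0,0,-0.03],
    [0,0,-0.03],
  ],
  gripper=[0.1,0.4,0.4,0.4,0.4,0.4,0.4,0.4,0.4,0.4],
)

```text
time_s: 16.55
position: [0.6005, 0.039, 0.1527]
tool_rot: [[1.0, -0.0, 0.001], [-0.0, -1.0, -0.0], [0.001, 0.0, -1.0]]
ft_force: [-0.9, -1.9, -0.3]
grip_width: 0.0596
```

jog_arm(
  dr=[
    [0,0,0],
    [0,0,0],
    [0,0,0],
    [0,0,0],
    [0,0,0],
    [0,0,0],
    [0,0,0],
    [0,0,0],
    [0,0,0],
    [0,0,0],
  ],
  slide=[
    [-0.02,0.025,0],
    [-0.03,0.04,0],
    [-0.03,0.04,0],
    [-0.03,0.04,0],
    [-0.03,0.04,0],
    [-0.03,0.04,0],
    [-0.03,0.04,0],
    [-0.025,0.035,0],
    [-0.015,0.026,0],
    [0,0,0],
  ],
  gripper=[0.4,0.4,1,1,1,1,1,1,1,1],
)

```text
time_s: 17.55
position: [0.3593, -0.2899, 0.1515]
tool_rot: [[1.0, -0.004, 0.001], [-0.004, -1.0, -0.002], [0.001, 0.002, -1.0]]
ft_force: [0.7, 0.4, 0.2]
grip_width: 0.0852
```

```bash
python3 - <<'E'
from h import *
d=load("wrist"); cv2.imwrite("pics/w7.png",d["pixels"])
t=load("scene"); cv2.imwrite("pics/s7.png",cv2.resize(t["pixels"][170:300,200:420],None,fx=3.6,fy=3.6,interpolation=2))
s=observe(); print(s["position"],s["grip_width"])
print(proj(d,[(.360,-.2872,.055)]))
E
```

```text
[ 0.36044993 -0.28714236  0.15115237] 0.08544842367139047
[[257.58649968 188.82922161]]
```

View pics/w7.png

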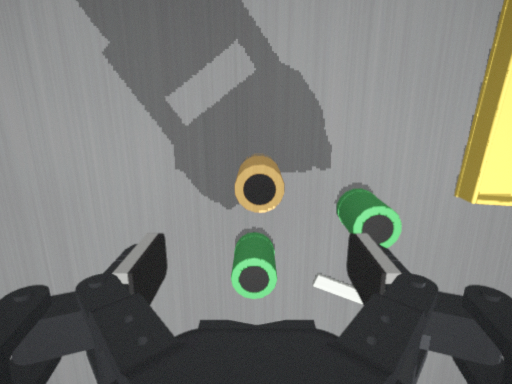

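View pics/s7.png

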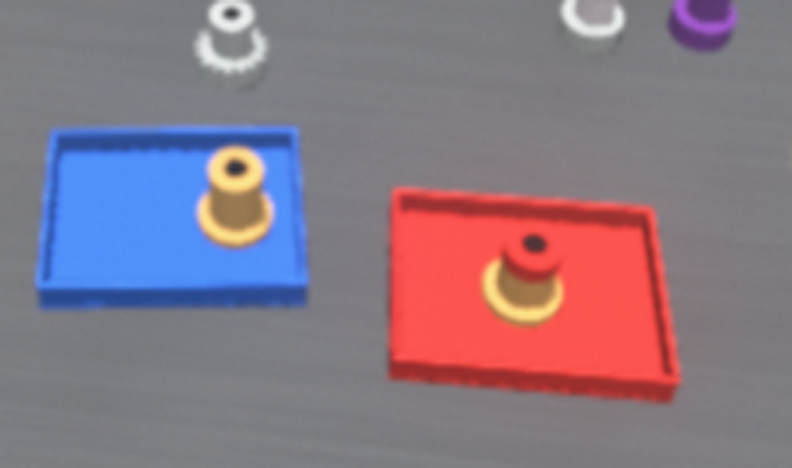

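Spacer bore at (260,189) matches; bush and reject stand upright in their trays. Green ones are clear of the fingers. Descend onto the spacer.

jog_arm(
  dr=[
    [0,0,0],
    [0,0,0],
    [0,0,0],
    [0,0,0],
    [0,0,0],
    [0,0,0],
    [0,0,0],
    [0,0,0],
    [0,0,0],
    [0,0,0],
  ],
  slide=[
    [0,0,0.025],
    [0,0,0.035],
    [0,0,0.03],
    [0,0,0.02],
    [0,0,0.011],
    [0,0,0],
    [0,0,0],
    [0,0,0],
    [0,0,0],
    [0,0,0],
  ],
  gripper=[1,1,1,1,1,1,1,0.2,-1,-1],
)

```text
time_s: 18.65
position: [0.3608, -0.2871, 0.0302]
tool_rot: [[1.0, 0.0, 0.001], [0.0, -1.0, -0.001], [0.001, 0.001, -1.0]]
ft_force: [-0.8, 0.3, -0.2]
grip_width: 0.0436
```

jog_arm(
  dr=[
    [0,0,0],
    [0,0,0],
    [0,0,0],
    [0,0,0],
    [0,0,0],
    [0,0,0],
    [0,0,0],
    [0,0,0],
    [0,0,0],
    [0,0,0],
  ],
  slide=[
    [0,0,0],
    [0,0,0],
    [0,0,0],
    [0,0,0],
    [0,0,-0.01],
    [0,0,-0.02],
    [0,0,-0.03],
    [0,0,-0.03],
    [0,0,-0.01],
    [0,0,0],
  ],
  gripper=[-1,-1,-1,-1,-1,-1,-1,-1,-1,-1],
)

```text
time_s: 19.65
position: [0.3608, -0.2872, 0.1305]
tool_rot: [[1.0, 0.0, 0.001], [0.0, -1.0, -0.002], [0.001, 0.002, -1.0]]
ft_force: [0.3, 0.1, -3.5]
grip_width: 0.0386
```

```bash
python3 - <<'E'
from h import *
d=load("wrist"); cv2.imwrite("pics/w8.png",d["pixels"])
s=observe(); print(s["position"],s["ft_force"],s["grip_width"])
E
```

```text
[ 0.36038073 -0.2867026   0.12930736] [-0.78434173  0.2609168  -3.7276382 ] 0.03879256659643375
```

View pics/w8.png

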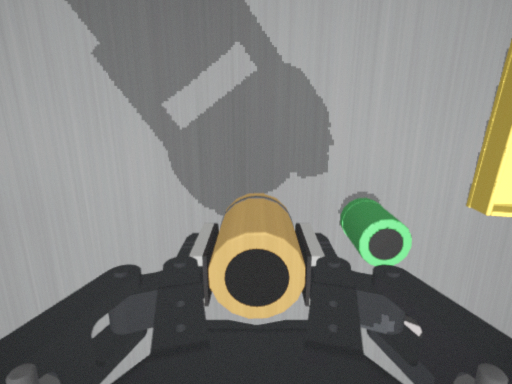

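Spacer held. To the blue tray's free half.

jog_arm(
  dr=[
    [0,0,0],
    [0,0,0],
    [0,0,0],
    [0,0,0],
    [0,0,0],
    [0,0,0],
    [0,0,0],
    [0,0,0],
    [0,0,0],
    [0,0,0],
  ],
  slide=[
    [0.02,-0.02,0],
    [0.03,-0.03,0],
    [0.035,-0.035,0],
    [0.035,-0.035,0],
    [0.035,-0.035,0],
    [0.035,-0.03,0],
    [0.03,-0.03,0],
    [0.02,-0.02,0],
    [0.01,-0.008,0],
    [0,0,0],
  ],
  gripper=[-1,-1,-1,-1,-1,-1,-1,-1,-1,-1],
)

```text
time_s: 20.7
position: [0.6107, -0.0431, 0.1276]
tool_rot: [[1.0, 0.002, -0.003], [0.002, -1.0, 0.001], [-0.003, -0.001, -1.0]]
ft_force: [0.3, 0.0, -4.0]
grip_width: 0.0387
```

jog_arm(
  dr=[
    [0,0,0],
    [0,0,0],
    [0,0,0],
    [0,0,0],
    [0,0,0],
    [0,0,0],
    [0,0,0],
    [0,0,0],
    [0,0,0],
    [0,0,0],
  ],
  slide=[
    [0,0,0.01],
    [0,0,0.02],
    [0,0,0.02],
    [0,0,0.02],
    [0,0,0.01],
    [0,0,0.005],
    [0,0,0],
    [0,0,0],
    [0,0,0],
    [0,0,0],
  ],
  gripper=[-1,-1,-1,-1,-1,-1,-1,-1,-1,-1],
)

```text
time_s: 21.7
position: [0.6109, -0.044, 0.0453]
tool_rot: [[1.0, 0.0, 0.001], [0.0, -1.0, -0.0], [0.001, 0.0, -1.0]]
ft_force: [1.0, 0.3, -3.6]
grip_width: 0.0391
```

```bash
python3 - <<'E'
from h import *
d=load("scene"); cv2.imwrite("pics/s9.png",cv2.resize(d["pixels"][170:300,180:400],None,fx=3.6,fy=3.6,interpolation=2))
s=observe(); print(s["position"],s["ft_force"],s["grip_width"])
E
```

```text
[ 0.61078219 -0.04397381  0.04515024] [-0.4920623  -1.06973537 -3.6347864 ] 0.03865192457047159
```

View pics/s9.png

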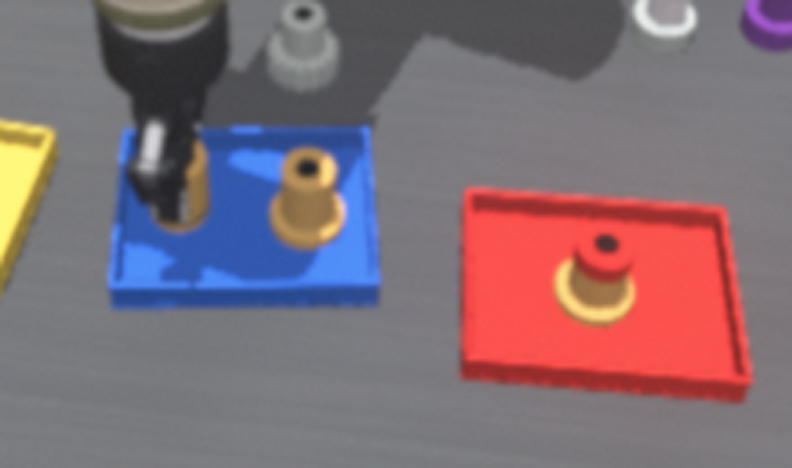

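jog_arm(
  dr=[
    [0,0,0],
    [0,0,0],
    [0,0,0],
    [0,0,0],
    [0,0,0],
    [0,0,0],
    [0,0,0],
    [0,0,0],
    [0,0,0],
    [0,0,0],
  ],
  slide=[
    [0,0,0.003],
    [0,0,0.003],
    [0,0,0.002],
    [0,0,0.001],
    [0,0,0.001],
    [0,0,0.0008],
    [0,0,0.0006],
    [0,0,0],
    [0,0,0],
    [0,0,0],
  ],
  gripper=[-1,-1,-1,-1,-1,-1,-1,-1,-1,-1],
)

```text
time_s: 22.75
position: [0.6106, -0.044, 0.0345]
tool_rot: [[1.0, 0.0, 0.001], [0.0, -1.0, -0.0], [0.001, 0.0, -1.0]]
ft_force: [-4.8, 1.1, 7.2]
grip_width: 0.0383
```

jog_arm(
  dr=[
    [0,0,0],
    [0,0,0],
    [0,0,0],
    [0,0,0],
    [0,0,0],
    [0,0,0],
    [0,0,0],
    [0,0,0],
    [0,0,0],
    [0,0,0],
  ],
  slide=[
    [0,0,0],
    [0,0,0],
    [0,0,0],
    [0,0,0],
    [0,0,0],
    [0,0,-0.01],
    [0,0,-0.02],
    [0,0,-0.03],
    [0,0,-0.03],
    [0,0,-0.03],
  ],
  gripper=[0.1,0.4,0.4,0.4,0.4,0.4,0.4,0.4,0.4,0.4],
)

```text
time_s: 23.75
position: [0.6105, -0.044, 0.1553]
tool_rot: [[1.0, -0.0, 0.001], [-0.0, -1.0, -0.0], [0.001, 0.0, -1.0]]
ft_force: [-0.2, 0.4, -0.6]
grip_width: 0.0597
```

jog_arm(
  dr=[
    [0,0,0],
    [0,0,0],
    [0,0,0],
    [0,0,0],
    [0,0,0],
    [0,0,0],
    [0,0,0],
    [0,0,0],
    [0,0,0],
    [0,0,0],
  ],
  slide=[
    [-0.02,-0.01,0],
    [-0.034,-0.013,0],
    [-0.04,-0.015,0],
    [-0.03,-0.015,0.01],
    [-0.02,-0.01,0.015],
    [-0.01,0,0.005],
    [0,0,0],
    [0,0,0],
    [0,0,0],
    [0,0,0],
  ],
  gripper=[0.4,0.4,1,1,1,1,1,1,1,1],
)

```text
time_s: 24.75
position: [0.4573, 0.0188, 0.1236]
tool_rot: [[1.0, -0.0, 0.001], [-0.0, -1.0, -0.0], [0.001, 0.0, -1.0]]
ft_force: [-0.3, -0.4, 0.8]
grip_width: 0.0856
```

```bash
python3 - <<'E'
from h import *
d=load("wrist"); cv2.imwrite("pics/w10.png",d["pixels"])
s=observe(); print(s["position"],s["grip_width"])
print(proj(d,[(.4563,.0188,.055)]))
E
```

```text
[0.45716041 0.01881248 0.1234591 ] 0.08578526988920177
[[255.16588233 203.29650083]]
```

View pics/w10.png

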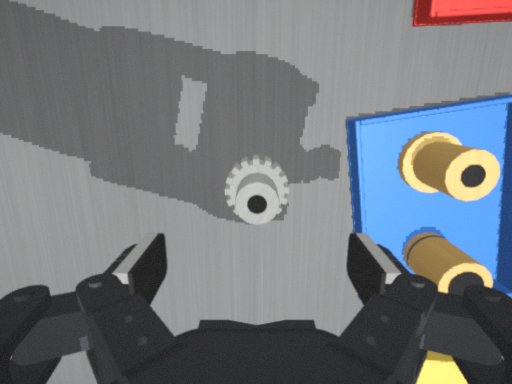

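Both brass parts stand upright in the blue tray; the pinion bore at (257,204) is as predicted. Grasp the hub above the teeth, TCP at 0.037.

jog_arm(
  dr=[
    [0,0,0],
    [0,0,0],
    [0,0,0],
    [0,0,0],
    [0,0,0],
    [0,0,0],
    [0,0,0],
    [0,0,0],
    [0,0,0],
    [0,0,0],
  ],
  slide=[
    [0,0,0.02],
    [0,0,0.03],
    [0,0,0.02],
    [0,0,0.01],
    [0,0,0.0065],
    [0,0,0],
    [0,0,0],
    [0,0,0],
    [0,0,0],
    [0,0,0],
  ],
  gripper=[1,1,1,1,1,1,0,-1,-1,-1],
  force=80,
)

```text
time_s: 25.8
position: [0.4571, 0.019, 0.0374]
tool_rot: [[1.0, -0.0, 0.002], [-0.0, -1.0, -0.0], [0.002, 0.0, -1.0]]
ft_force: [-5.5, 0.7, 11.9]
grip_width: 0.0301
```

jog_arm(
  dr=[
    [0,0,0],
    [0,0,0],
    [0,0,0],
    [0,0,0],
    [0,0,0],
    [0,0,0],
    [0,0,0],
    [0,0,0],
    [0,0,0],
    [0,0,0],
  ],
  slide=[
    [0,0,0],
    [0,0,0],
    [0,0,0],
    [0,0,0],
    [0,0,-0.01],
    [0,0,-0.02],
    [0,0,-0.03],
    [0,0,-0.03],
    [0,0,-0.01],
    [0,0,0],
  ],
  gripper=[-1,-1,-1,-1,-1,-1,-1,-1,-1,-1],
)

```text
time_s: 26.8
position: [0.4568, 0.019, 0.1376]
tool_rot: [[1.0, 0.0, 0.002], [0.0, -1.0, -0.0], [0.002, 0.0, -1.0]]
ft_force: [-0.2, 0.2, -4.9]
grip_width: 0.03
```

```bash
python3 - <<'E'
from h import *
d=load("wrist"); cv2.imwrite("pics/w11.png",d["pixels"])
s=observe(); print(s["position"],s["ft_force"],s["grip_width"])
E
```

```text
[0.4562373  0.01912845 0.13635265] [ 0.24594662 -0.156757   -3.78809752] 0.03008835152166067
```

View pics/w11.png

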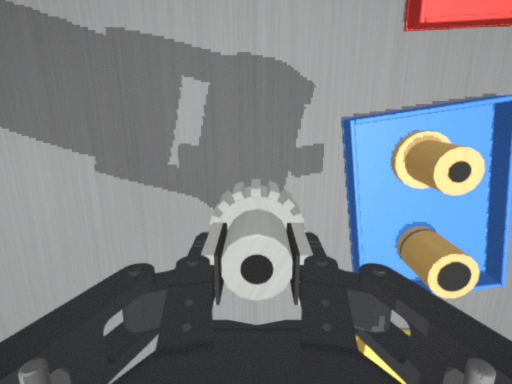

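jog_arm(
  dr=[
    [0,0,0],
    [0,0,0],
    [0,0,0],
    [0,0,0],
    [0,0,0],
    [0,0,0],
    [0,0,0],
    [0,0,0],
    [0,0,0],
    [0,0,0],
  ],
  slide=[
    [0.01,0.02,0],
    [0.0195,0.035,0],
    [0.022,0.04,0],
    [0.022,0.04,0],
    [0.022,0.04,0],
    [0.022,0.04,0],
    [0.022,0.04,0],
    [0.015,0.023,0],
    [0.005,0.01,0],
    [0,0,0],
  ],
  gripper=[-1,-1,-1,-1,-1,-1,-1,-1,-1,-1],
)

```text
time_s: 27.85
position: [0.6156, -0.2695, 0.1342]
tool_rot: [[1.0, -0.001, -0.003], [-0.001, -1.0, 0.002], [-0.003, -0.002, -1.0]]
ft_force: [-0.0, -0.1, -4.4]
grip_width: 0.0302
```

jog_arm(
  dr=[
    [0,0,0],
    [0,0,0],
    [0,0,0],
    [0,0,0],
    [0,0,0],
    [0,0,0],
    [0,0,0],
    [0,0,0],
    [0,0,0],
    [0,0,0],
  ],
  slide=[
    [0,0,0.01],
    [0,0,0.02],
    [0,0,0.02],
    [0,0,0.02],
    [0,0,0.01],
    [0,0,0.005],
    [0,0,0],
    [0,0,0],
    [0,0,0],
    [0,0,0],
  ],
  gripper=[-1,-1,-1,-1,-1,-1,-1,-1,-1,-1],
)

```text
time_s: 28.85
position: [0.6163, -0.2691, 0.0525]
tool_rot: [[1.0, 0.0, 0.001], [0.0, -1.0, -0.001], [0.001, 0.001, -1.0]]
ft_force: [0.2, 0.1, -3.9]
grip_width: 0.0301
```

```bash
python3 - <<'E'
from h import *
d=load("scene"); cv2.imwrite("pics/s12.png",cv2.resize(d["pixels"][150:290,80:300],None,fx=3.6,fy=3.6,interpolation=2))
s=observe(); print(s["position"],s["ft_force"],s["grip_width"])
E
```

```text
[ 0.61626017 -0.26906313  0.0522929 ] [ 0.29569792  0.07658433 -4.11985048] 0.02987096645688517
```

View pics/s12.png

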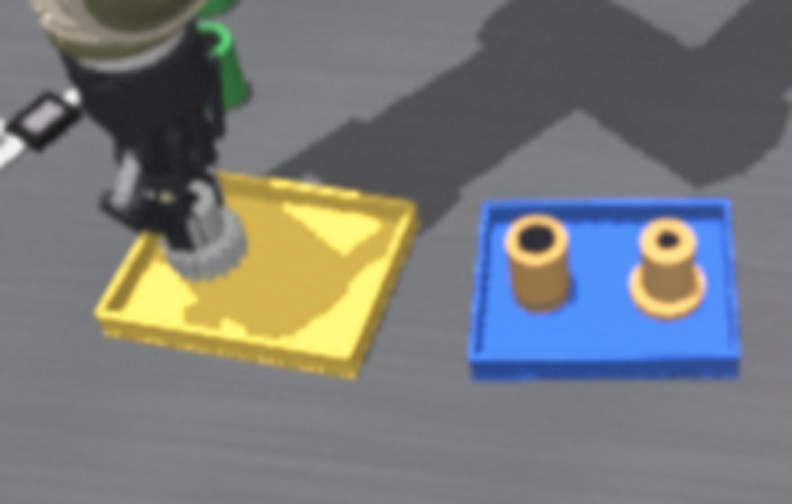

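jog_arm(
  dr=[
    [0,0,0],
    [0,0,0],
    [0,0,0],
    [0,0,0],
    [0,0,0],
    [0,0,0],
    [0,0,0],
    [0,0,0],
    [0,0,0],
    [0,0,0],
  ],
  slide=[
    [0,0,0.003],
    [0,0,0.003],
    [0,0,0.002],
    [0,0,0.001],
    [0,0,0.001],
    [0,0,0.0008],
    [0,0,0.0006],
    [0,0,0],
    [0,0,0],
    [0,0,0],
  ],
  gripper=[-1,-1,-1,-1,-1,-1,-1,-1,-1,-1],
)

```text
time_s: 29.9
position: [0.6162, -0.269, 0.0415]
tool_rot: [[1.0, 0.0, 0.001], [0.0, -1.0, -0.001], [0.001, 0.001, -1.0]]
ft_force: [-2.1, 1.5, 5.1]
grip_width: 0.03
```

jog_arm(
  dr=[
    [0,0,0],
    [0,0,0],
    [0,0,0],
    [0,0,0],
    [0,0,0],
    [0,0,0],
    [0,0,0],
    [0,0,0],
    [0,0,0],
    [0,0,0],
  ],
  slide=[
    [0,0,0],
    [0,0,0],
    [0,0,0],
    [0,0,0],
    [0,0,0],
    [0,0,-0.01],
    [0,0,-0.02],
    [0,0,-0.03],
    [0,0,-0.03],
    [0,0,-0.03],
  ],
  gripper=[0.1,0.4,0.4,0.4,0.4,0.4,0.4,0.4,0.4,0.4],
)

```text
time_s: 30.9
position: [0.616, -0.2689, 0.1625]
tool_rot: [[1.0, 0.0, 0.001], [0.0, -1.0, -0.0], [0.001, 0.0, -1.0]]
ft_force: [0.2, 0.3, 0.1]
grip_width: 0.06
```

jog_arm(
  dr=[
    [0,0,0],
    [0,0,0],
    [0,0,0],
    [0,0,0],
    [0,0,0],
    [0,0,0],
    [0,0,0],
    [0,0,0],
    [0,0,0],
    [0,0,0],
  ],
  slide=[
    [-0.01,-0.02,0],
    [-0.015,-0.035,0],
    [-0.016,-0.04,0],
    [-0.016,-0.04,0],
    [-0.016,-0.04,0],
    [-0.016,-0.04,0],
    [-0.016,-0.04,0],
    [-0.016,-0.04,0],
    [-0.016,-0.04,0],
    [-0.016,-0.04,0],
  ],
  gripper=[0.4,0.4,1,1,1,1,1,1,1,1],
)

```text
time_s: 31.9
position: [0.4624, 0.1074, 0.1613]
tool_rot: [[1.0, -0.0, 0.001], [-0.0, -1.0, -0.0], [0.001, 0.0, -1.0]]
ft_force: [0.8, 0.6, 0.3]
grip_width: 0.0853
```

jog_arm(
  dr=[
    [0,0,0],
    [0,0,0],
    [0,0,0],
    [0,0,0],
    [0,0,0],
    [0,0,0],
    [0,0,0],
    [0,0,0],
    [0,0,0],
    [0,0,0],
  ],
  slide=[
    [-0.016,-0.04,0],
    [-0.016,-0.04,0],
    [-0.016,-0.04,0],
    [-0.015,-0.035,0],
    [-0.013,-0.022,0],
    [0,0,0.01],
    [0,0,0.01],
    [0,0,0],
    [0,0,0],
    [0,0,0],
  ],
  gripper=[1,1,1,1,1,1,1,1,1,1],
)

```text
time_s: 32.9
position: [0.3877, 0.2825, 0.1406]
tool_rot: [[1.0, -0.001, 0.0], [-0.001, -1.0, 0.0], [0.0, -0.0, -1.0]]
ft_force: [-0.1, -0.9, -0.9]
grip_width: 0.0855
```

```bash
python3 - <<'E'
from h import *
d=load("wrist"); cv2.imwrite("pics/w13.png",d["pixels"])
t=load("scene"); cv2.imwrite("pics/s13.png",cv2.resize(t["pixels"][150:290,80:300],None,fx=3.6,fy=3.6,interpolation=2))
s=observe(); print(s["position"],s["grip_width"])
print(proj(d,[(.3869,.283,.06)]))
E
```

```text
[0.38754063 0.28267265 0.14062562] 0.08520423859734047
[[255.5946813  197.56884851]]
```

View pics/w13.png

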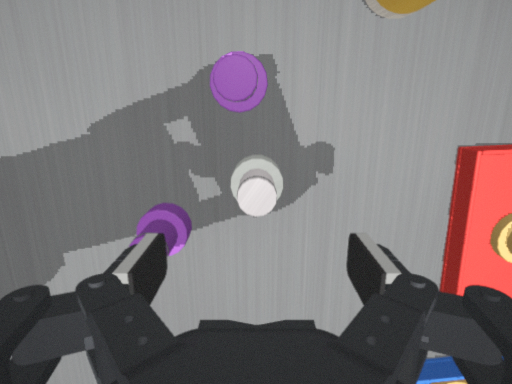

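View pics/s13.png

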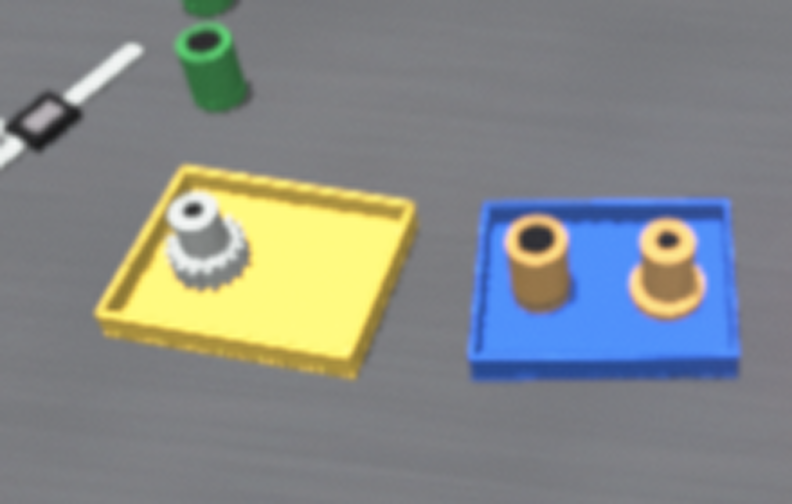

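Pinion stands upright in the yellow tray. The steel spigot (white top at 257,196) is where predicted; purple look-alikes are at (238,80) and (163,230). I'll turn 17° to keep the left finger clear of the latter, then descend.

jog_arm(
  dr=[
    [0,0,0.1],
    [0,0,0.1],
    [0,0,0.1],
    [0,0,0],
    [0,0,0],
    [0,0,0],
    [0,0,0],
    [0,0,0],
    [0,0,0],
    [0,0,0],
  ],
  slide=[
    [0,0,0],
    [0,0,0],
    [0,0,0],
    [0,0,0.02],
    [0,0,0.03],
    [0,0,0.025],
    [0,0,0.02],
    [0,0,0.0075],
    [0,0,0],
    [0,0,0],
  ],
  gripper=[1,1,1,1,1,1,1,1,1,1],
  force=80,
)

```text
time_s: 34.0
position: [0.3876, 0.2832, 0.0386]
tool_rot: [[0.955, -0.296, 0.001], [-0.296, -0.955, 0.0], [0.001, -0.001, -1.0]]
ft_force: [0.3, -0.6, -0.6]
grip_width: 0.0854
```

jog_arm(
  dr=[
    [0,0,0],
    [0,0,0],
    [0,0,0],
    [0,0,0],
    [0,0,0],
    [0,0,0],
    [0,0,0],
    [0,0,0],
    [0,0,0],
    [0,0,0],
  ],
  slide=[
    [0,0,0],
    [0,0,0],
    [0,0,0],
    [0,0,0],
    [0,0,0],
    [0,0,0],
    [0,0,0],
    [0,0,0],
    [0,0,0],
    [0,0,0],
  ],
  gripper=[0,-1,-1,-1,-1,-1,-1,-1,-1,-1],
)

```text
time_s: 35.0
position: [0.3874, 0.2831, 0.0384]
tool_rot: [[0.955, -0.296, 0.001], [-0.296, -0.955, 0.0], [0.001, -0.0, -1.0]]
ft_force: [0.7, -1.3, 5.6]
grip_width: 0.0283
```

jog_arm(
  dr=[
    [0,0,0],
    [0,0,0],
    [0,0,0],
    [0,0,0],
    [0,0,0],
    [0,0,0],
    [0,0,-0.1],
    [0,0,-0.1],
    [0,0,-0.1],
    [0,0,0],
  ],
  slide=[
    [0,0,-0.01],
    [0,0,-0.02],
    [0,0,-0.03],
    [0,0,-0.03],
    [0,0,-0.01],
    [0,0,0],
    [0,0,0],
    [0,0,0],
    [0,0,0],
    [0,0,0],
  ],
  gripper=[-1,-1,-1,-1,-1,-1,-1,-1,-1,-1],
)

```text
time_s: 36.0
position: [0.3863, 0.2827, 0.1362]
tool_rot: [[1.0, 0.001, -0.003], [0.001, -1.0, -0.001], [-0.003, 0.001, -1.0]]
ft_force: [1.0, 0.5, -4.7]
grip_width: 0.0281
```

```bash
python3 - <<'E'
from h import *
d=load("wrist"); cv2.imwrite("pics/w14.png",d["pixels"])
s=observe(); print(s["position"],s["ft_force"],s["grip_width"])
E
```

```text
[0.38646797 0.28274758 0.13645835] [ 0.7301477   0.4220016  -4.04369841] 0.02783800355263651
```

View pics/w14.png

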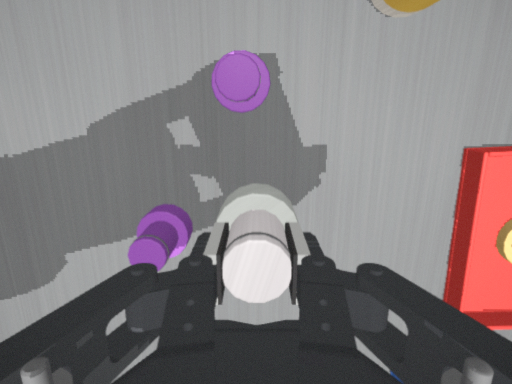

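Spigot held upright, purple ones untouched. Carry to the yellow tray's free half.

jog_arm(
  dr=[
    [0,0,0],
    [0,0,0],
    [0,0,0],
    [0,0,0],
    [0,0,0],
    [0,0,0],
    [0,0,0],
    [0,0,0],
    [0,0,0],
    [0,0,0],
  ],
  slide=[
    [0.01,0.02,0],
    [0.0155,0.03,0],
    [0.02,0.04,0],
    [0.02,0.04,0],
    [0.02,0.04,0],
    [0.02,0.04,0],
    [0.02,0.04,0],
    [0.02,0.04,0],
    [0.02,0.04,0],
    [0.02,0.04,0],
  ],
  gripper=[-1,-1,-1,-1,-1,-1,-1,-1,-1,-1],
)

```text
time_s: 37.05
position: [0.5728, -0.0887, 0.1367]
tool_rot: [[1.0, -0.003, -0.002], [-0.003, -1.0, 0.001], [-0.002, -0.001, -1.0]]
ft_force: [0.5, 0.7, -4.0]
grip_width: 0.0285
```

jog_arm(
  dr=[
    [0,0,0],
    [0,0,0],
    [0,0,0],
    [0,0,0],
    [0,0,0],
    [0,0,0],
    [0,0,0],
    [0,0,0],
    [0,0,0],
    [0,0,0],
  ],
  slide=[
    [0.02,0.04,0],
    [0.015,0.03,0],
    [0.01,0.02,0],
    [0.005,0.01,0],
    [0,0,0.02],
    [0,0,0.03],
    [0,0,0.02],
    [0,0,0.01],
    [0,0,0],
    [0,0,0],
  ],
  gripper=[-1,-1,-1,-1,-1,-1,-1,-1,-1,-1],
)

```text
time_s: 38.05
position: [0.623, -0.1868, 0.0587]
tool_rot: [[1.0, -0.0, 0.001], [-0.0, -1.0, -0.0], [0.001, 0.0, -1.0]]
ft_force: [0.5, 1.2, -3.9]
grip_width: 0.0282
```

```bash
python3 - <<'E'
from h import *
d=load("scene"); cv2.imwrite("pics/s15.png",cv2.resize(d["pixels"][150:290,80:300],None,fx=3.6,fy=3.6,interpolation=2))
s=observe(); print(s["position"],s["ft_force"],s["grip_width"])
E
```

```text
[ 0.62316708 -0.18702481  0.0590692 ] [ 0.92132515  0.49710842 -4.2706472 ] 0.027901837684049434
```

View pics/s15.png

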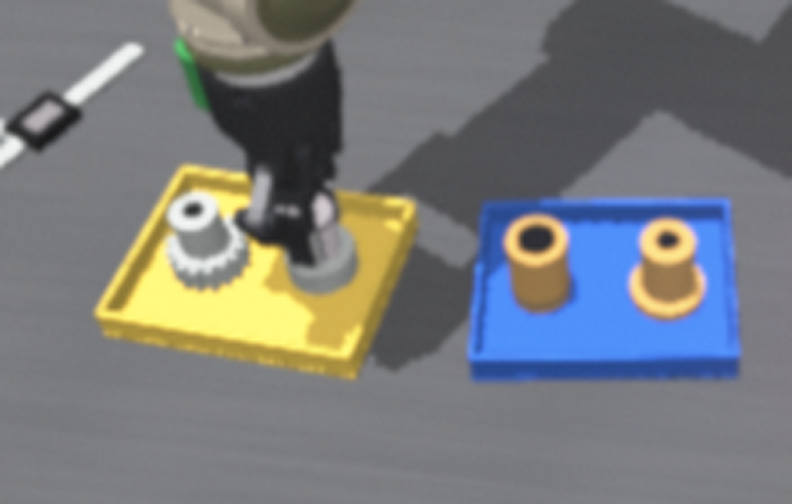

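Contact is expected at about 0.0425; lower 0.0165.

jog_arm(
  dr=[
    [0,0,0],
    [0,0,0],
    [0,0,0],
    [0,0,0],
    [0,0,0],
    [0,0,0],
    [0,0,0],
    [0,0,0],
    [0,0,0],
    [0,0,0],
  ],
  slide=[
    [0,0,0.005],
    [0,0,0.004],
    [0,0,0.003],
    [0,0,0.002],
    [0,0,0.001],
    [0,0,0.0008],
    [0,0,0.0007],
    [0,0,0],
    [0,0,0],
    [0,0,0],
  ],
  gripper=[-1,-1,-1,-1,-1,-1,-1,-1,-1,-1],
)

```text
time_s: 39.1
position: [0.6226, -0.187, 0.0424]
tool_rot: [[1.0, 0.0, 0.0], [0.0, -1.0, -0.001], [0.0, 0.001, -1.0]]
ft_force: [-4.3, 1.7, 5.8]
grip_width: 0.0281
```

jog_arm(
  dr=[
    [0,0,0],
    [0,0,0],
    [0,0,0],
    [0,0,0],
    [0,0,0],
    [0,0,0],
    [0,0,0],
    [0,0,0],
    [0,0,0],
    [0,0,0],
  ],
  slide=[
    [0,0,0],
    [0,0,0],
    [0,0,0],
    [0,0,0],
    [0,0,0],
    [0,0,-0.01],
    [0,0,-0.02],
    [0,0,-0.03],
    [0,0,-0.03],
    [0,0,-0.03],
  ],
  gripper=[0.1,0.4,0.4,0.4,0.4,0.4,0.4,0.4,0.4,0.4],
)

```text
time_s: 40.1
position: [0.6226, -0.1869, 0.1634]
tool_rot: [[1.0, -0.0, 0.001], [-0.0, -1.0, -0.0], [0.001, 0.0, -1.0]]
ft_force: [-0.3, 0.1, 0.4]
grip_width: 0.06
```

jog_arm(
  dr=[
    [0,0,0],
    [0,0,0],
    [0,0,0],
    [0,0,0],
    [0,0,0],
    [0,0,0],
    [0,0,0],
    [0,0,0],
    [0,0,0],
    [0,0,0],
  ],
  slide=[
    [0,0,-0.03],
    [-0.02,0,-0.02],
    [-0.03,0,0],
    [-0.03,0,0],
    [-0.03,0,0],
    [-0.03,0,0],
    [-0.02,0,0],
    [-0.01,0,0],
    [0,0,0],
    [0,0,0],
  ],
  gripper=[0.4,0.4,0.4,0.4,0.4,0.4,0.4,0.4,0.4,0.4],
)

```text
time_s: 41.1
position: [0.4533, -0.1872, 0.2117]
tool_rot: [[1.0, -0.0, 0.001], [-0.0, -1.0, -0.0], [0.001, 0.0, -1.0]]
ft_force: [-0.1, 0.8, -0.1]
grip_width: 0.0597
```

```bash
python3 - <<'E'
from h import *
d=load("scene"); cv2.imwrite("pics/s16.png",d["pixels"]); cv2.imwrite("pics/s16c.png",cv2.resize(d["pixels"][130:290,60:480],None,fx=1.9,fy=1.9,interpolation=2))
d=load("top"); cv2.imwrite("pics/t16.png",cv2.resize(d["pixels"][110:260,100:420],None,fx=2.5,fy=2.5,interpolation=2))
s=observe(); print(s["position"],s["ft_force"],s["grip_width"],s["time_s"])
E
```

```text
[ 0.45340712 -0.1870651   0.2113409 ] [-0.29047681 -0.11980315 -1.69640454] 0.059761048476365146 41.2
```

View pics/s16c.png

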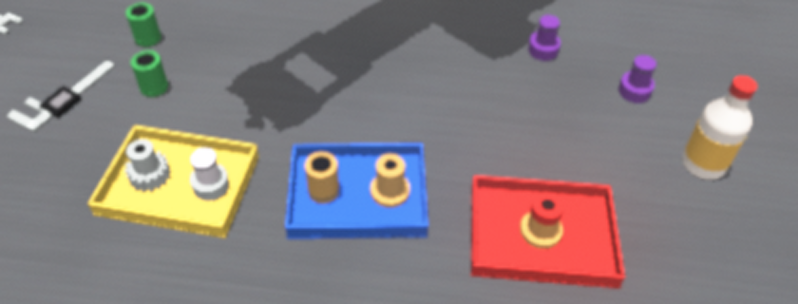

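View pics/t16.png

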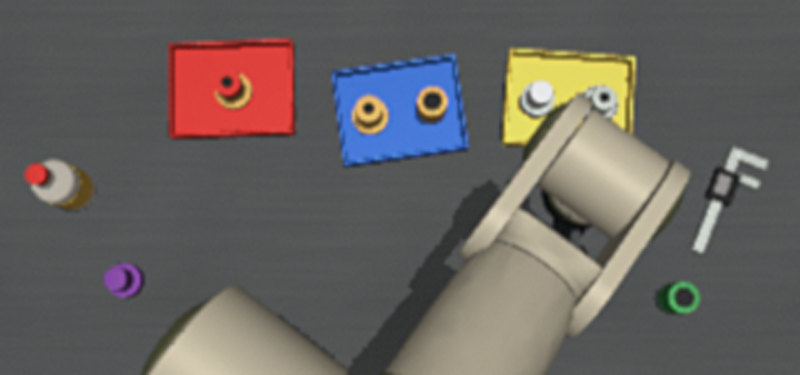

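All five parts stand upright in their trays: reject (545,215), brass (322,175) and (390,180), steel (147,165) and (208,172) in the scene crop. Bottle, caliper and look-alikes are undisturbed, and the robot is clear. Handing in.

```bash
python3 - <<'E'
from rig import env
print(env.close_job())
E
```

```text
the job is handed in; nothing more can be done
None
```

I sorted all five parts and handed the job in at about 41 s of the 112 s allowed. The red-painted reject bush went into the red tray first. Then the brass bush and spacer went into the blue tray, and the steel pinion and spigot into the yellow tray. I lowered each part until the wrist force showed it touching the tray floor (about 5–7 N), then opened the fingers.

The last scene and top pictures show all five standing upright in the right trays. The oil bottle, the caliper and both purple look-alikes are where they were. In the last scene picture both green look-alikes are in place too; the arm hid one in the top view.

No check failed. The two fixed cameras disagreed by about 3–4 mm on positions, so I used their average, and the wrist camera confirmed it to within a few pixels before each grasp. Grip readings ran 1–2 mm under the stated part diameters.

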